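# Load a paste cartridge into the spring cradle of a food printer

### The arm

A 6-joint arm with a two-finger parallel gripper is mounted at the origin on the work surface. World frame = base frame: x ahead of the robot, y to its left, z up, the work surface at z = 0. Lengths are in mm, angles in rad, forces in N, time in s.
With the tool pointing down it reaches from about 350 to 925 mm from the base axis. Payload 6.4 kg.
Tool frame: the origin (TCP) lies on the centre line of the jaws, within the pads' length; the fingertips stand 14 mm ahead of it and the grasp point (between the pads) lies 5 mm behind it (manip.tips_ahead is the distance from the TCP to the fingertips, in mm); x points along the fingers, y is the direction in which the jaws open and shut, and the axes are right-handed (so a half turn about x gives the same grasp; the last joint's range is limited). The gripper opens to 85 mm and grips with 20 to 120 N. Pads are 22 mm wide; open, the fingers measure 114 mm over their backs; the gripper's body (76 mm by 85 mm) begins 54 mm behind the grasp point. The pads swing forward as they close: fully open they stand 13 mm farther back than shut.
Start: joints at [1.157, 0.245, 1.558, -0, 1.339, -0.174], TCP at [154.377, 631.413, 245.29] pointing down, gripper open.
Joint ranges: [-3.13, 3.13], [-1.02, 2.26], [0.13, 2.54], [-0.95, 4.09], [0.21, 2.88], [-2.74, 2.74]. Speed limits (rad/s): [2.57, 2.57, 3.14, 3.14, 3.14, 3.14].

### API

Orientations are given as [roll, pitch, yaw] about the fixed x, y, z axes, in that order (R = Rz(yaw) Ry(pitch) Rx(roll)).
In Python, from rig import manip gives the robot as it stands.
- The arm moves only by the shell command python3 -m pendant 'ROWS' [FORCE]. ROWS is a JSON object of lists of equal length, an entry for each row: "dp": the shift along the tool's x, y, z in mm, a list of three; "yaw": the turn about the tool's x in degrees; "claw": the opening, from 0 (shut) to 1 (fully open). In form: {"dp": [[tx, ty, tz], ...], "yaw": [yaw, ...], "claw": [claw, ...]}. A call has 1 to 20 rows; each row is the pose to reach, as a shift and turn from the pose commanded when the call began, along the tool's axes at that moment; what a row does not reach only later rows make up. A row lasts 1/12 s, in which the tool goes at most 41.7 mm and 7.16 degrees, less where a joint would pass 70% of its speed; a pose out of reach is approached as far as the arm can. A call with a gripper value outside its range is refused whole. The fingers move at their own pace and stop on an object; FORCE is the grip in N (left out, the last holds). Time passes only in rows, so rows that repeat a pose let the fingers close. It gives the time, the measured TCP pose, the force and the opening at its end, in the units of the state.
- manip.sense(): the state, without advancing time (a new reading comes with each control period).
- manip.grab_frame(name): name is "side" or "top" or "wrist"; returns a dict with "image" (400x640x3 uint8, blue, green, red), "K" (3x3 intrinsics, pixels), "world_from_camera" (4x4, takes a point from camera to world coordinates). Camera axes: x right, y up, looking along -z (the intrinsics and any distortion apply to the point x, -y, -z); pixel columns grow to the right and rows downward; lengths in mm; the calibration is good to about 2 mm. A picture is of the moment at which its call begins. There is no depth.
- manip.job_done(): hands the job in, once; it reports no verdict.
The state is a dict: "time_s": time; "joints": joint angles; "dq": joint speeds; "effort": joint torques, N m; "eef_pos": TCP position; "orientation": TCP orientation; "force": force on the tool from outside, world axes, zero at the start; "wrist_torque": the same for the moment, N m; "finger_gap": finger opening in mm.
Only numpy, scipy, OpenCV 4.12 (cv2) and the standard library are available. Lean on these libraries where they do the work, as an engineer would, in place of code of your own. Each camera call takes 0.05 s, during which the arm holds its last target.

### The job

Load the longer of the two paste cartridges into the printer's sloping spring cradle: slip its flat end under the keeper bar and push it back against the spring plunger, then drop the necked end down into the notch of the upper end wall, so that it lies fully home and the spring holds it. Let go of it, then press the round load button beside the cradle. Leave the shorter cartridge, the bowl and the jar where they are.

Things in the scene. Friction and masses are not known exactly. Their poses are not given: they have to be found in the camera images.
- cartridge: The longer cartridge: white cylinder with an olive band, diameter 42, length 130 mm, plus a grey neck (diameter 18, 14 mm long) on one end; about 0.22 kg. Origin mid-cylinder on the axis; x along the axis to the neck (may be rolled about x). It starts level on a rest, neck away from the robot, its axis 60 mm above the table.
- short_cartridge: The shorter cartridge, not to be used: the same but 90 mm long plus the 14 mm neck, level on an equal rest. Origin mid-cylinder, x towards the neck.
- rest_a: Grey rest under the longer cartridge: base 120 x 60 x 8 mm with two 60 mm wide aluminium V blocks at x = -48 to -28 and 28 to 48 mm that carry the cylinder along x; between them it hangs free, so fingers can reach down beside it. Origin under its centre. Fixed.
- cartridge_neck (a point): Middle of the longer cartridge's neck, 72 mm from the cartridge's origin along its x.
- cradle: Aluminium cradle on the white dock, fixed. Origin: where the middle of the loaded cylinder lies. x up the slope (25 degrees above level, away from the robot), y level across, z normal to the slope, leaning to the robot. V blocks at x = -62 to -36 and 36 to 63 mm carry the cylinder with its axis on cradle x; between them it is free beside and below down to z = -37 mm.
- keeper (a point): Middle of the keeper bar over the cradle's lower end, at cradle (-48, 0, 34) mm; bar diameter 8 mm along y, posts 54 mm apart (clear). Its underside is 9 mm above the loaded cylinder, so the cartridge cannot be laid straight in: the flat end slides under it with the neck raised about 12 degrees more than the slope, then the neck is lowered.
- notch (a point): Home of the middle of the neck, at cradle (72, 0, 0) mm, in the upper end wall: inner face at x = 65 mm, 8 mm thick, 60 mm wide, top at z = 0, with a notch 24 mm wide and 12 mm deep, open upwards. The neck drops into the notch; the cylinder's shoulder then bears on the inner face.
- plunger (a joint): Travel of the spring plunger at the lower end, m: 0 free, grows as it is pushed down the slope, about 0.006 loaded, end stop 0.024. Its face is a disc of diameter 32 mm on the cradle's x axis, at cradle x = -59 mm when free, -65 mm when loaded. Spring about 1.4 N at 0, 3.5 N loaded, 10 N at the stop.
- button (a joint): Travel of the load button in m: 0 up, 0.006 fully down, about 5 N; it springs back.
- button_top (a point): Centre of the top of the round load button (diameter 36 mm), pressed straight down; on the white dock (290 x 225 mm, 18 mm high), 115 mm to the right of the cradle as seen from the robot.
- bowl: Glass bowl, diameter 140 mm, 60 mm high, beyond the work. Origin under its centre.
- jar: Jar, diameter 66 mm, 100 mm high, beyond the work. Origin under its centre.
Not all that is in view belongs to the job. Leave any blue or orange look-alike of the cartridge alone.

How it is judged:
By the outcome, as a careful person would: the job done as asked, in the order asked, and still so for the second after the job is handed in, with the robot touching nothing.
It also fails if it takes over 45 s, if anything falls off the work surface, if the arm or the gripper's body presses on something with over 40 N, if the wrist force passes 120 N, or if a joint passes its speed limit or range.

## Working session

There is one attempt and no reset: what is moved stays moved. The work goes in short steps, Python scripts to look and compute and a shell command to move; the robot and the scene stay as the last step left them, time stands still between calls to the robot, and variables do not carry over. Pictures are saved under pics/ and viewed, and the job is handed in when it is done.

```bash
ls; mkdir -p pics
python3 - <<'E'
from rig import manip
import cv2
print(manip.sense())
for n in ["side","top","wrist"]:
    f=manip.grab_frame(n); cv2.imwrite(f"pics/{n}0.png",f["image"]); print(n,f["K"],f["world_from_camera"],[k for k in f])
E
```

```text
pics
{'time_s': 0.0, 'joints': array([ 1.15689804e+00,  2.45822824e-01,  1.55901141e+00,  1.11058423e-05,
        1.33869127e+00, -1.74111413e-01]), 'dq': array([ 0.00087363, -0.00035988, -0.00158943, -0.00113132, -0.00081004,
        0.0001937 ]), 'effort': array([-3.00057989e-03, -4.29505134e+01, -3.26126111e+01, -2.94864358e-04,
        5.41105459e-03, -9.80854992e-06]), 'eef_pos': array([154.15573784, 630.91271528, 244.17609184]), 'orientation': array([-1.75049686,  1.56886344, -1.9902863 ]), 'force': array([ 0.29913955, -0.43821086, -0.5345168 ]), 'wrist_torque': array([-0.0172309 , -0.01404094,  0.01917112]), 'finger_gap': 85.6050807606489}
side [[499.18904941   0.         319.91090856]
 [  0.         499.18904941 195.49718128]
 [  0.           0.           1.        ]] [[ 8.90433566e-01  2.63142999e-01 -3.71327115e-01  1.01574470e+02]
 [-4.55102875e-01  5.20337730e-01 -7.22585649e-01 -7.84509958e+02]
 [ 3.07215343e-03  8.12406553e-01  5.83083316e-01  8.01579153e+02]
 [ 0.00000000e+00  0.00000000e+00  0.00000000e+00  1.00000000e+00]] ['image', 'K', 'world_from_camera']
top [[47
[... 165 characters left out ...]
838e-01  3.59364818e+02]
 [-9.99816136e-01 -1.75365097e-02  7.75658780e-03  8.86541484e+01]
 [ 4.36055881e-03  1.85979502e-01  9.82543948e-01  1.14225531e+03]
 [ 0.00000000e+00  0.00000000e+00  0.00000000e+00  1.00000000e+00]] ['image', 'K', 'world_from_camera']
wrist [[277.31091877   0.         319.05780359]
 [  0.         277.31091877 200.38745869]
 [  0.           0.           1.        ]] [[ 2.37701348e-01 -9.28436314e-01 -2.85489195e-01  8.14750731e+01]
 [ 9.71337037e-01  2.26730661e-01  7.13972512e-02  6.48790603e+02]
 [-1.55864683e-03 -2.94277452e-01  9.55718762e-01  3.73340984e+02]
 [ 0.00000000e+00  0.00000000e+00  0.00000000e+00  1.00000000e+00]] ['image', 'K', 'world_from_camera']
```

View pics/top0.png

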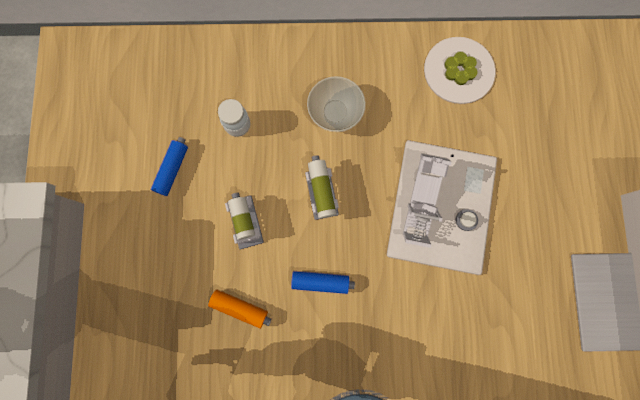

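View pics/side0.png

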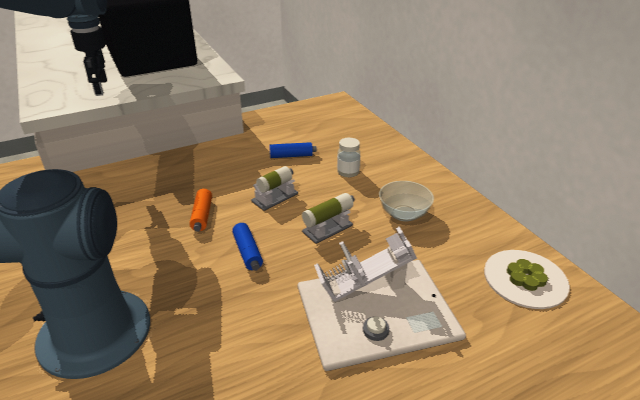

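View pics/wrist0.png

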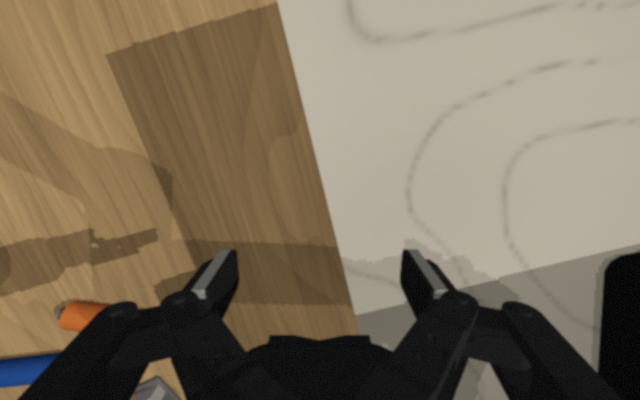

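```bash
cat > h.py <<'E'
from rig import manip
import cv2, numpy as np
from scipy.spatial.transform import Rotation as Rn
def ray(f,u,v):
    K=f["K"];T=f["world_from_camera"]
    d=np.array([(u-K[0,2])/K[0,0],-(v-K[1,2])/K[1,1],-1.]);d=T[:3,:3]@d
    return T[:3,3],d/np.linalg.norm(d)
def onz(f,u,v,z):
    o,d=ray(f,u,v); return o+d*(z-o[2])/d[2]
def proj(f,p):
    T=f["world_from_camera"];K=f["K"]; c=T[:3,:3].T@(np.asarray(p,float)-T[:3,3])
    return np.array([K[0,2]+K[0,0]*c[0]/-c[2],K[1,2]-K[1,1]*c[1]/-c[2]])
def tri(*rs):
    A=np.zeros((3,3));b=np.zeros(3)
    for o,d in rs:
        P=np.eye(3)-np.outer(d,d);A+=P;b+=P@o
    p=np.linalg.solve(A,b); return p,[np.linalg.norm((np.eye(3)-np.outer(d,d))@(p-o)) for o,d in rs]
def toolR(s): return Rn.from_euler("xyz",s["orientation"]).as_matrix()
def crop(img,x0,y0,x1,y1,k,name):
    cv2.imwrite("pics/"+name,cv2.resize(img[y0:y1,x0:x1],None,fx=k,fy=k,interpolation=cv2.INTER_CUBIC))
E
python3 - <<'E'
from h import *
s=manip.sense();print(toolR(s).round(3), manip.tips_ahead)
t=cv2.imread("pics/top0.png");sd=cv2.imread("pics/side0.png")
crop(t,290,130,510,290,3.6,"topc.png"); crop(sd,240,150,480,380,2.6,"sidec.png")
E
```

```text
[[-0.001  0.238  0.971]
 [-0.001  0.971 -0.238]
 [-1.    -0.001 -0.   ]] 14.0
```

View pics/topc.png

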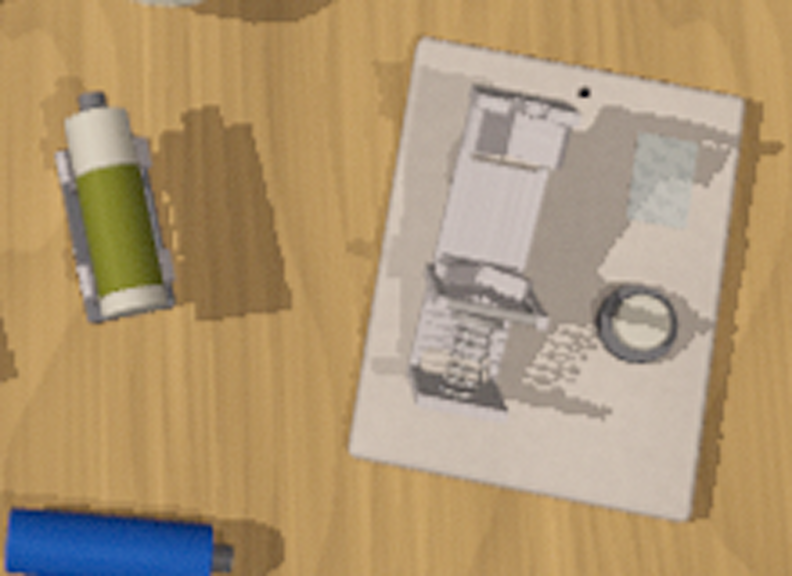

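View pics/sidec.png

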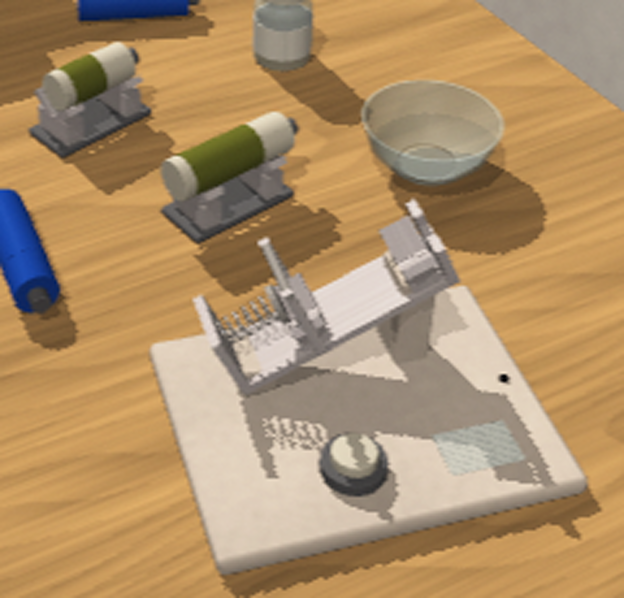

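Run:
```python
from h import *
f=manip.grab_frame("top")
c=lambda x,y:(x/3.6+290,y/3.6+130)
im=f["image"];hsv=cv2.cvtColor(im,cv2.COLOR_BGR2HSV)
m=cv2.inRange(hsv,(28,120,50),(45,255,200));n,l,st,ce=cv2.connectedComponentsWithStats(m)
for i in range(1,n):
    if st[i,4]>50:
        print(st[i],ce[i],onz(f,*ce[i],78).round(1))
for nm,p,z in [("neck",(91,100),60),("tail",(135,305),60),("corn",(422,38),18),("corn",(743,98),18),("corn",(690,520),18),("corn",(350,457),18),("button",(643,320),40)]:
    print(nm,onz(f,*c(*p),z).round(1))
```

```text
[445  52  32  33 735] [460.51564626  67.84761905] [ 847.7 -260.2   78. ]
[311 176  24  36 590] [322.45762712 193.13559322] [550.7  74.3  78. ]
[232 213  21  20 297] [242.09090909 222.36026936] [487.6 255.   78. ]
neck [637.9  89.2  60. ]
tail [503.7  63.6  60. ]
corn [ 688.  -135.8   18. ]
corn [ 642.4 -349.9   18. ]
corn [ 363.6 -291.3   18. ]
corn [407.8 -74.3  18. ]
button [ 490.8 -263.9   40. ]
```

```bash
python3 -m pendant '{"dp":[[0,-437,540],[0,-437,540],[0,-437,540],[0,-437,540],[0,-437,540],[0,-437,540],[0,-437,540],[0,-437,540],[0,-437,540],[0,-437,540],[0,-437,540],[0,-437,540],[0,-437,540],[0,-437,540],[0,-437,540],[0,-437,540],[0,-437,540],[0,-437,540],[0,-437,540]],"yaw":[-24.6,-24.6,-24.6,-24.6,-24.6,-24.6,-24.6,-24.6,-24.6,-24.6,-24.6,-24.6,-24.6,-24.6,-24.6,-24.6,-24.6,-24.6,-24.6],"claw":[1,1,1,1,1,1,1,1,1,1,1,1,1,1,1,1,1,1,1]}' 25
python3 - <<'E'
from h import *
s=manip.sense();print(s["time_s"],s["eef_pos"],toolR(s).round(3))
f=manip.grab_frame("wrist");cv2.imwrite("pics/w1.png",f["image"])
E
```

```text
time_s: 1.78
eef_pos: [575.6, 77.3, 244.9]
orientation: [2.658, 1.57, 2.845]
force: [0.7, -0.6, 0.3]
finger_gap: 85.6
1.7833 [575.63021514  77.25661077 244.85239314] [[-0.001 -0.186  0.983]
 [ 0.     0.983  0.186]
 [-1.     0.    -0.001]]
```

View pics/w1.png

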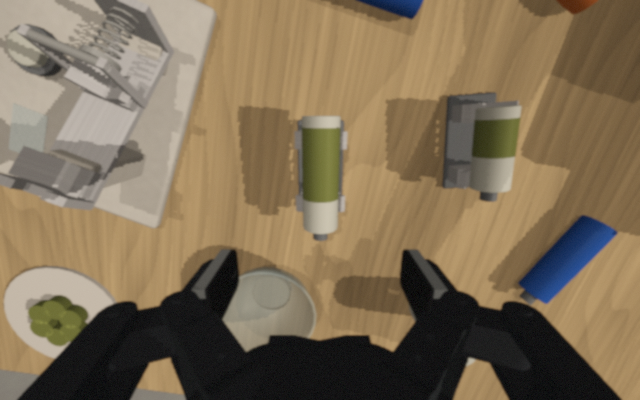

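Run:
```python
from h import *
f=manip.grab_frame("wrist");im=f["image"]
crop(im,270,90,370,260,4,"w1c.png")
print(f["world_from_camera"].round(2))
hsv=cv2.cvtColor(im,cv2.COLOR_BGR2HSV)
m=cv2.inRange(hsv,(25,110,40),(48,255,220));n,l,st,ce=cv2.connectedComponentsWithStats(m)
for i in range(1,n):
    if st[i,4]>500:
        print(st[i],ce[i])
        if 290<ce[i][0]<350:
            for v in (135,150,165,180,190):
                xs=np.where(l[v]==i)[0];a,b=xs[0]-.5,xs[-1]+.5
                print(v,a,b,onz(f,(a+b)/2,v,81*.5+30).round(1), (onz(f,b,v,60)-onz(f,a,v,60)).round(1))
for p in [(320,238),(321,116)]: print(onz(f,*p,60).round(1))
```

```text
[[-1.9000e-01 -9.4000e-01 -2.9000e-01  5.0149e+02]
 [ 9.8000e-01 -1.8000e-01 -6.0000e-02  6.4070e+01]
 [ 0.0000e+00 -2.9000e-01  9.6000e-01  3.7395e+02]
 [ 0.0000e+00  0.0000e+00  0.0000e+00  1.0000e+00]]
[ 472  120   46   38 1513] [494.48248513 138.72637145]
[ 302  129   36   73 2444] [319.49263502 164.38502455]
135 301.5 337.5 [521.2  68.5  70.5] [-7.4 39.1  0. ]
150 301.5 337.5 [536.8  71.5  70.5] [-7.6 39.7  0. ]
165 302.5 336.5 [552.9  74.5  70.5] [-7.3 38.1  0. ]
180 302.5 336.5 [569.5  77.7  70.5] [-7.4 38.7  0. ]
190 302.5 336.5 [580.9  79.9  70.5] [-7.4 39.1  0. ]
[  28  297   58   48 1934] [ 56.62668046 319.89296794]
[643.8  92.6  60. ]
[501.9  66.5  60. ]
```

View pics/w1c.png

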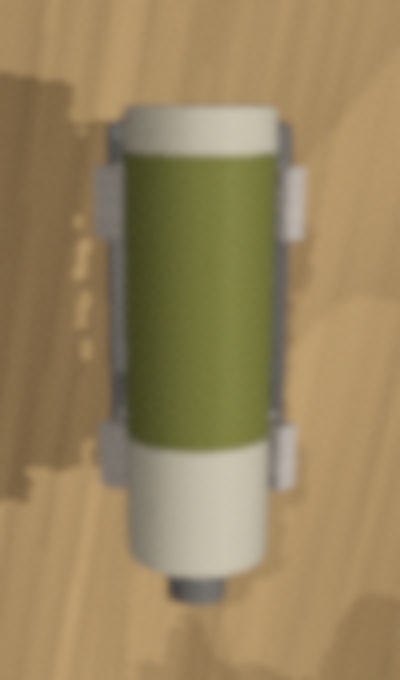

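Run:
```python
from h import *
f=manip.grab_frame("wrist")
a=np.array([np.cos(.1885),np.sin(.1885)])
for n,v,z in [("tail",116.5,75),("neckend",240.7,69),("shoulder",233.7,81),("bt0",131.2,52),("bt1",150,52),("bn0",195.5,52),("bn1",212.5,52),("z60 axis",170,60)]:
    p=onz(f,319.5,v,z); print(n,p.round(1),(p[:2]@a).round(1))
print(np.array([575.6,77.3])@a, toolR(manip.sense()).round(4))
```

```text
tail [502.3  65.6  75. ] 505.7
neckend [643.   92.6  69. ] 648.9
shoulder [628.8  89.9  81. ] 634.5
bt0 [518.   68.6  52. ] 521.7
bt1 [538.7  72.6  52. ] 542.7
bn0 [592.1  82.9  52. ] 597.2
bn1 [613.5  87.   52. ] 619.0
z60 axis [560.   76.7  60. ] 564.5
579.8889753552344 [[-7.000e-04 -1.895e-01  9.819e-01]
 [ 2.000e-04  9.819e-01  1.895e-01]
 [-1.000e+00  4.000e-04 -7.000e-04]]
```

```bash
python3 -m pendant '{"dp":[[0,1,1.5],[40,1,1.5],[80,1,1.5],[120,1,1.5],[150,1,1.5],[175,1,1.5],[186,1,1.5],[186,1,1.5],[186,1,1.5]],"yaw":[0,0,0,0,0,0,0,0,0],"claw":[1,1,1,1,1,1,1,1,1]}' 25
python3 - <<'E'
from h import *
f=manip.grab_frame("wrist");cv2.imwrite("pics/w2.png",f["image"])
E
```

```text
time_s: 2.68
eef_pos: [576.8, 80.5, 60.0]
orientation: [-0.217, 1.57, -0.027]
force: [-0.1, -0.3, 0.5]
finger_gap: 85.4
```

View pics/w2.png

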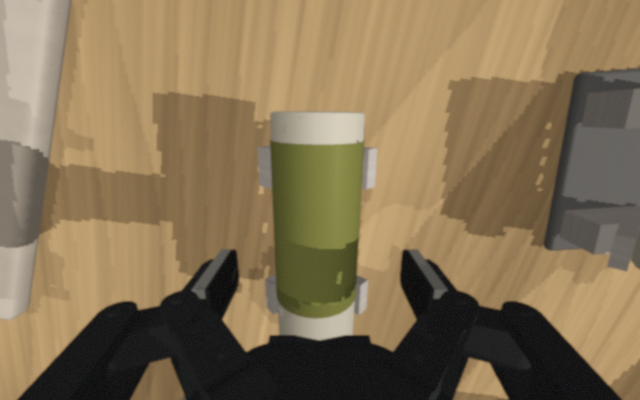

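```bash
python3 -m pendant '{"dp":[[0,-1.2,0],[0,-1.2,0],[0,-1.2,0],[0,-1.2,0],[0,-1.2,0],[0,-1.2,0],[0,-1.2,0],[0,-1.2,0],[0,-1.2,0],[0,-1.2,0]],"yaw":[0,0,0,0,0,0,0,0,0,0],"claw":[0.6,0.45,0.3,0.3,0.3,0.3,0.3,0.3,0.3,0.3]}' 25
python3 -m pendant '{"dp":[[-10,0,0],[-30,0,0],[-60,0,0],[-60,0,0],[-60,0,0]],"yaw":[0,0,0,0,0],"claw":[0.3,0.3,0.3,0.3,0.3]}' 25
python3 - <<'E'
from h import *
s=manip.sense();print(toolR(s).round(3))
f=manip.grab_frame("wrist");cv2.imwrite("pics/w3.png",f["image"])
f=manip.grab_frame("side");crop(f["image"],260,130,460,330,3,"s3.png")
E
```

```text
time_s: 3.57
eef_pos: [577.3, 78.9, 60.6]
orientation: [0.109, 1.569, 0.298]
force: [-1.9, 0.9, 6.5]
finger_gap: 41.3
time_s: 3.98
eef_pos: [577.9, 78.5, 121.3]
orientation: [-0.312, 1.567, -0.122]
force: [0.0, 0.0, -2.8]
finger_gap: 41.7
[[ 0.004 -0.188  0.982]
 [-0.     0.982  0.188]
 [-1.    -0.001  0.004]]
```

View pics/w3.png

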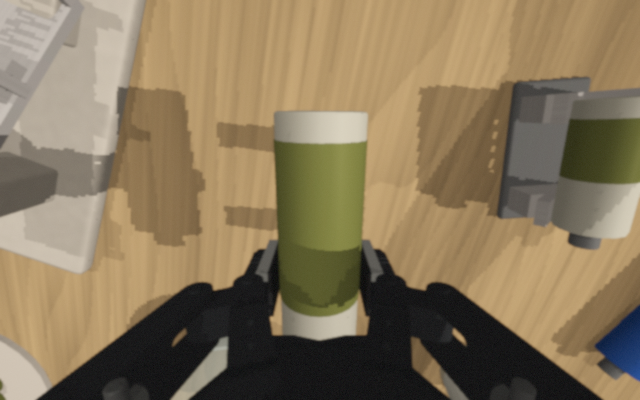

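View pics/s3.png

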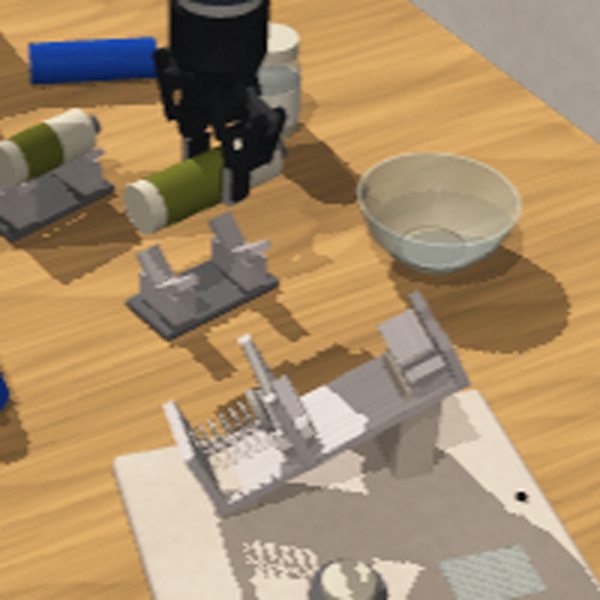

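```bash
python3 -m pendant '{"dp":[[35,0,0],[55,0,0],[60,0,0],[60,0,0],[60,0,0],[60,0,0],[60,0,0],[60,0,-6],[60,0,-12],[60,0,-12],[60,0,-12],[60,0,-12],[60,0,-12],[60,0,-12],[60,0,-12],[20,0,-12],[-20,0,-12],[-60,0,-12],[-60,0,-12],[-60,0,-12]],"yaw":[0,0,0,0,0,0,0,0,0,0,0,0,0,0,0,0,0,0,0,0],"claw":[0.3,0.3,0.3,0.3,0.75,0.75,0.75,0.75,0.75,0.3,0.3,0.3,0.3,0.3,0.3,0.3,0.3,0.3,0.3,0.3]}' 25
python3 - <<'E'
from h import *
s=manip.sense();print(toolR(s).round(3))
f=manip.grab_frame("wrist");cv2.imwrite("pics/w4.png",f["image"])
f=manip.grab_frame("side");crop(f["image"],260,100,460,300,3,"s4.png")
f=manip.grab_frame("top");crop(f["image"],360,130,510,280,4,"t4.png")
E
```

```text
time_s: 5.75
eef_pos: [567.2, 76.3, 182.4]
orientation: [-0.266, 1.563, -0.076]
force: [0.4, -0.7, -2.5]
finger_gap: 41.2
[[ 0.008 -0.188  0.982]
 [-0.001  0.982  0.188]
 [-1.    -0.002  0.007]]
```

View pics/w4.png

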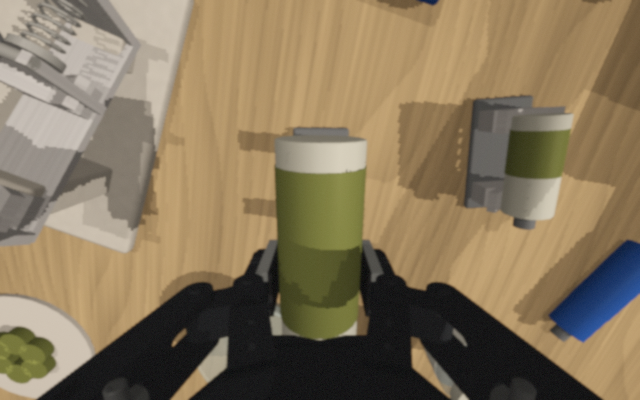

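View pics/s4.png

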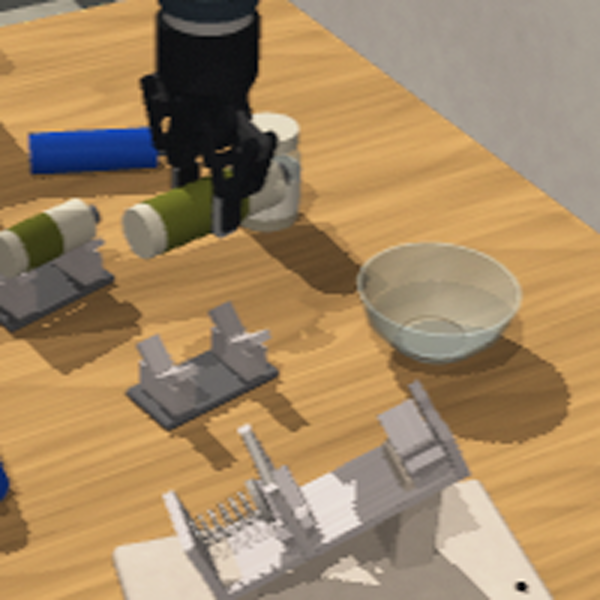

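View pics/t4.png

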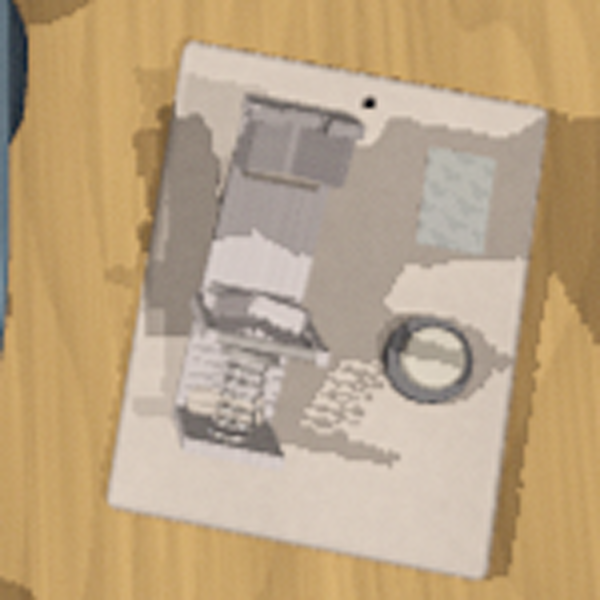

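Run:
```python
from h import *
f=manip.grab_frame("top")
c=lambda x,y:(x/3.6+290,y/3.6+130)
for p in [(475,88),(578,108),(526,98)]: print(onz(f,*c(*p),125).round(1))
a=-np.radians(12.1)
s=manip.sense();R=toolR(s)
w=onz(f,*c(526,98),125); d=np.array([np.cos(a),np.sin(a),0]); n=np.array([-np.sin(a),np.cos(a),0])
o=w-65*d; print("origin est",o)
g=o+70*d+110*n; g[2]=205; print(g, R.T@(g-s["eef_pos"]))
```

```text
[ 624.6 -145.1  125. ]
[ 610.9 -207.1  125. ]
[ 617.8 -175.8  125. ]
origin est [ 554.20635794 -162.18627841  125.        ]
[645.70922643 -69.30342177 205.        ] [ -28.59443973 -158.6793786    53.11847336]
```

```bash
python3 -m pendant '{"dp":[[-30,-30,10],[-30,-70,23],[-30,-110,37],[-30,-150,50],[-30,-159,53],[-30,-159,53],[-30,-159,53],[-30,-159,53]],"yaw":[7,14,21,23,23,23,23,23],"claw":[0.3,0.3,0.3,0.3,0.3,0.3,0.3,0.3]}' 25
python3 - <<'E'
from h import *
s=manip.sense();print(toolR(s).round(3))
f=manip.grab_frame("wrist");cv2.imwrite("pics/w5.png",f["image"]);np.savez("w5.npz",**f)
E
```

```text
time_s: 6.62
eef_pos: [645.8, -68.5, 207.7]
orientation: [2.953, 1.568, 2.742]
force: [0.1, 0.8, -2.1]
finger_gap: 41.0
[[-0.003  0.209  0.978]
 [ 0.001  0.978 -0.209]
 [-1.     0.001 -0.003]]
```

View pics/w5.png

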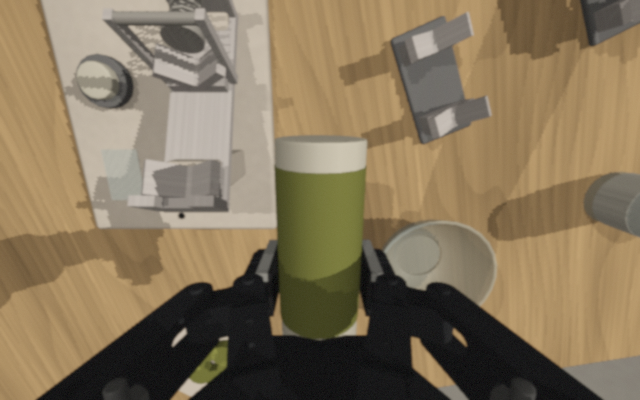

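Run:
```python
from h import *
im=cv2.imread("pics/w5.png");crop(im,60,0,260,140,4,"w5a.png");crop(im,60,110,260,240,4,"w5b.png")
```

```text
(no output)
```

View pics/w5a.png

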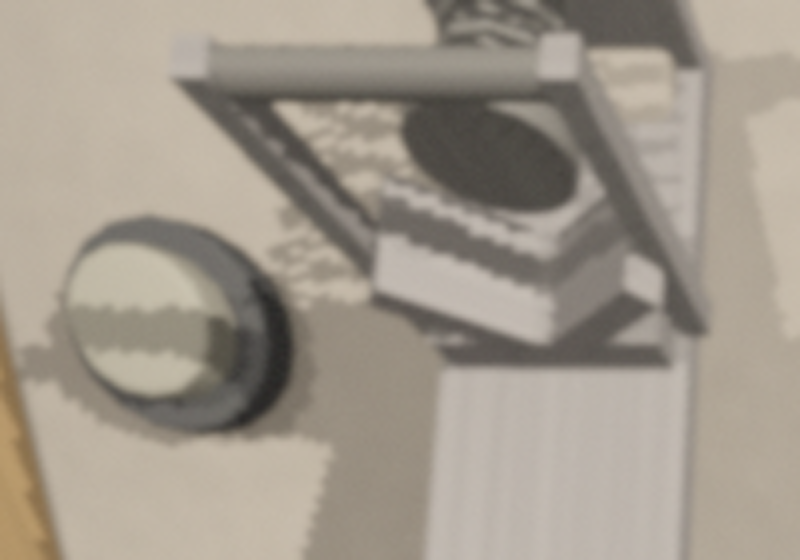

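View pics/w5b.png

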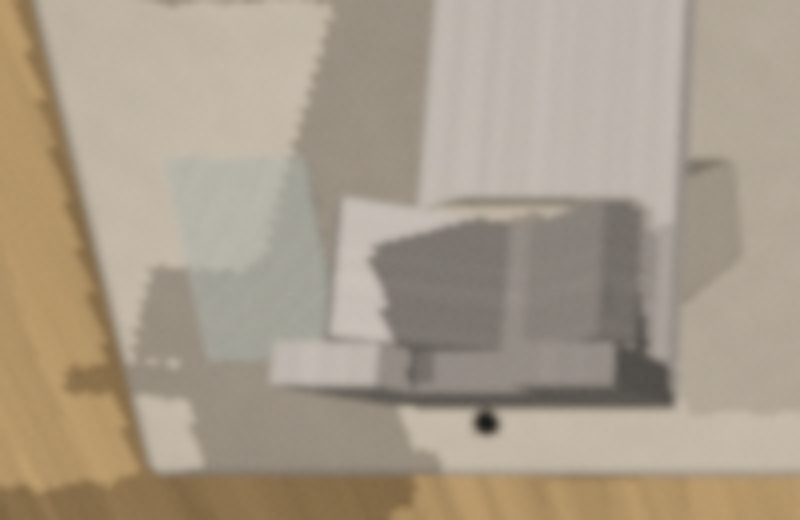

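```bash
cat > fit.py <<'E'
from h import *
from scipy.optimize import least_squares
f=dict(np.load("w5.npz"))
pts=[((-48,-27,34),(208,71),0),((-48,27,34),(540,70),0),((65,-30,0),(273,342),110),((65,30,0),(613,342),110),((73,-30,0),(268,385),110),((73,30,0),(614,387),110)]
X=np.array([p[0] for p in pts],float);U=np.array([(p[1][0]/4+60,p[1][1]/4+p[2]) for p in pts])
S=Rn.from_euler("y",-25,degrees=True).as_matrix()
def Rc(y): return Rn.from_euler("z",y,degrees=True).as_matrix()@S
def w(q,x): return q[:3]+Rc(q[3])@x
def res(q): return np.concatenate([proj(f,w(q,x))-u for x,u in zip(X,U)])
r=least_squares(res,[554,-162,110,-12]);
if __name__=="__main__":
    print(r.x.round(2),r.fun.round(2))
    q=r.x
    t=cv2.imread("pics/top0.png")
    ft=manip.grab_frame("top");fs=manip.grab_frame("side")
    for n,x in [("keepL",(-48,27,34)),("keepR",(-48,-27,34)),("wallL",(73,30,0)),("wallR",(73,-30,0))]:
        a=proj(ft,w(q,np.array(x,float)));b=proj(fs,w(q,np.array(x,float)))
        print(n,w(q,np.array(x,float)).round(1),"top4",((a-[360,130])*4).round(0),"side4",((b-[260,100])*3).round(0))
    for z in (40,45): print("button",onz(f,94.5,79.5,z))
    for v in [(155,470),(40,0),(800,470)]: print("dockc",onz(f,v[0]/4+60,v[1]/4+110,18).round(1))
E
python3 fit.py
```

```text
[ 546.6  -157.13  117.77  -11.44] [ 0.75 -0.14  0.14 -0.96  0.69  0.74 -0.96 -0.19  0.99  1.05 -1.69 -0.39]
keepL [ 495.2 -119.2  128.3] top4 [215. 332.] side4 [247. 429.]
keepR [ 484.5 -172.1  128.3] top4 [315. 350.] side4 [272. 482.]
wallL [ 617.4 -140.9  148.6] top4 [250. 100.] side4 [417. 373.]
wallR [ 605.5 -199.7  148.6] top4 [361. 119.] side4 [453. 428.]
button [ 492.95569489 -262.53395558   40.        ]
button [ 494.30216387 -259.00751675   45.        ]
dockc [ 645.2 -347.4   18. ]
dockc [ 510.  -317.8   18. ]
dockc [ 687.1 -152.2   18. ]
```

Run:
```python
from h import *
f=manip.grab_frame("side");np.savez("s5.npz",**f);crop(f["image"],310,210,430,310,6.6,"s5.png")
f=manip.grab_frame("top");np.savez("t5.npz",**f);crop(f["image"],395,145,465,250,6,"t5.png")
```

```text
(no output)
```

View pics/s5.png

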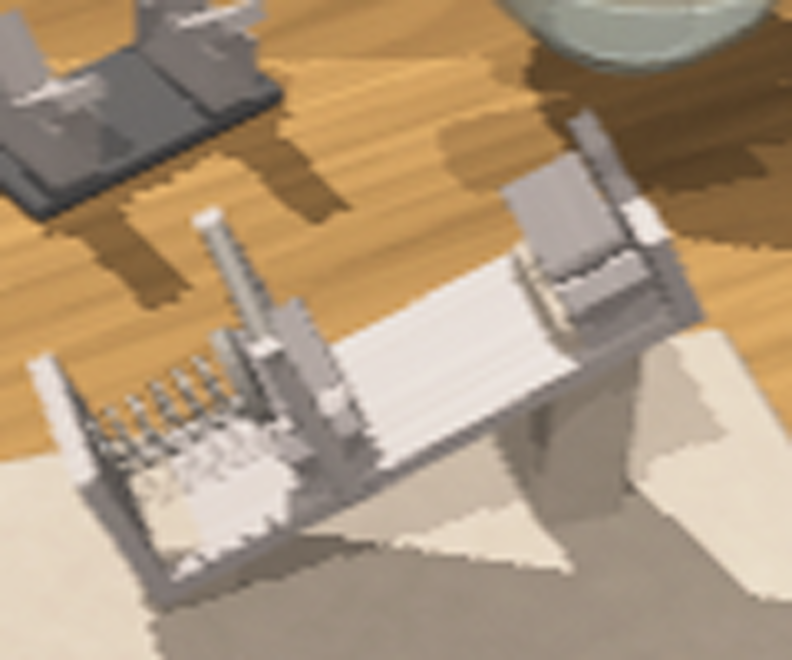

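View pics/t5.png

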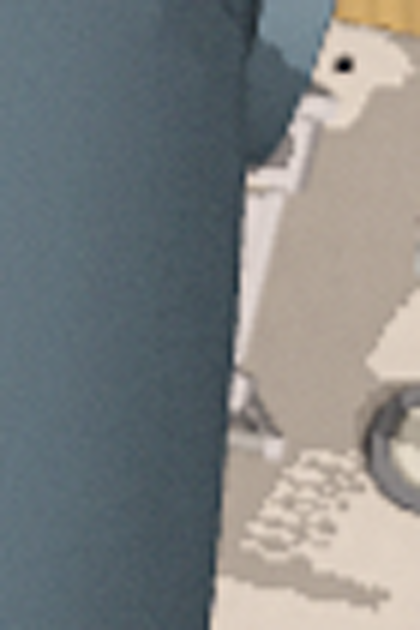

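```bash
cat > fit2.py <<'E'
from fit import *
fs=dict(np.load("s5.npz"));ft=manip.grab_frame("top")
S2=[((-48,27,34),(215,232)),((-48,-27,34),(258,335)),((73,30,0),(590,108)),((73,-30,0),(668,236)),((65,-30,0),(646,245))]
T2=[((73,30,0),(247,97)),((73,-30,0),(362,122))]
def res2(q):
    a=res(q)/277*190
    b=np.concatenate([proj(fs,w(q,np.array(x,float)))-(np.array(u)/6.6+[310,210]) for x,u in S2])/499*900
    c=np.concatenate([proj(ft,w(q,np.array(x,float)))-(np.array(u)/4+[360,130]) for x,u in T2])/478*1010
    return np.concatenate([a,.6*b,.6*c])
r2=least_squares(res2,r.x);print(r2.x.round(2));print(r2.fun.round(1))
E
python3 fit2.py
```

```text
[ 546.34 -158.31  115.4   -11.63]
[ 1.2  0.6  0.1  0.3  0.6 -0.2 -1.2 -0.7  0.8 -0.1 -1.7 -0.9 -0.2 -0.9
  1.8  1.2 -0.2 -0.8 -0.2 -1.9 -0.5 -1.3  1.5  1.3  0.2 -0.3]
```

```bash
python3 -m pendant '{"dp":[[0,-30,-16],[0,-65,-35],[0,-95,-52],[10,-108,-58.5],[17,-108,-58.5],[17,-108,-58.5],[17,-108,-58.5]],"yaw":[0,0,0,0,0,0,0],"claw":[0.3,0.3,0.3,0.3,0.3,0.3,0.3]}' 25
python3 - <<'E'
from h import *
s=manip.sense();print(toolR(s).round(3))
f=manip.grab_frame("wrist");cv2.imwrite("pics/w6.png",f["image"]);np.savez("w6.npz",**f)
f=manip.grab_frame("side");crop(f["image"],300,150,440,310,4,"s6.png")
E
```

```text
time_s: 7.5
eef_pos: [567.1, -162.0, 191.6]
orientation: [2.472, 1.57, 2.261]
force: [-0.1, -0.1, -2.5]
finger_gap: 41.4
[[-0.001  0.21   0.978]
 [ 0.001  0.978 -0.21 ]
 [-1.     0.001 -0.001]]
```

View pics/w6.png

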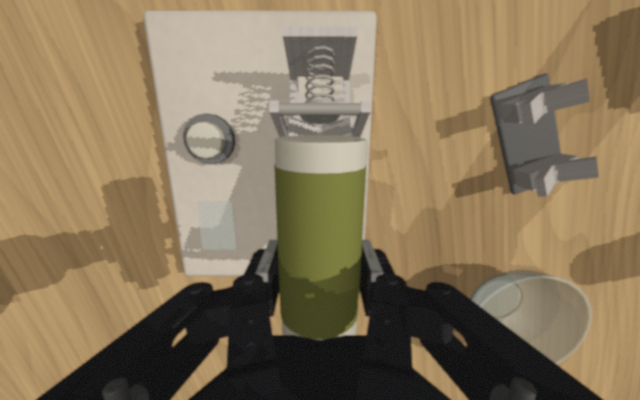

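View pics/s6.png

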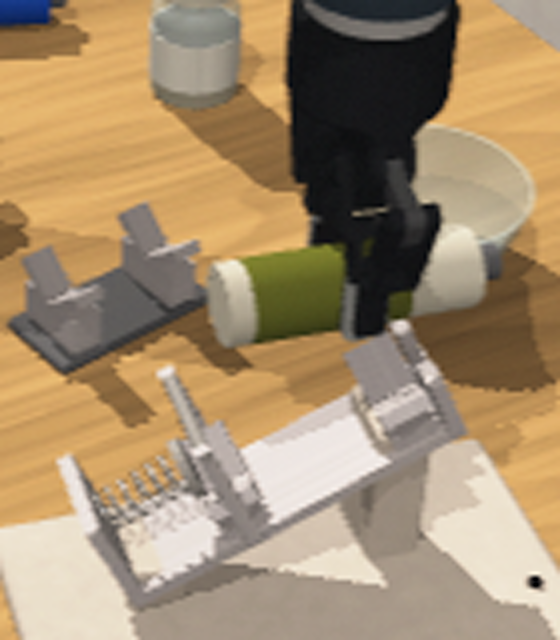

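Run:
```python
from h import *
f=dict(np.load("w6.npz"));im=f["image"];crop(im,255,80,385,180,6,"w6c.png")
s=manip.sense();R=toolR(s)
for z in (124,126.5,129):print(z,(R.T@(onz(f,320,105,z)-s["eef_pos"])).round(1))
```

```text
124 [ 68.5   0.5 -82. ]
126.5 [ 66.    0.5 -82. ]
129 [ 63.5   0.5 -81.9]
```

View pics/w6c.png

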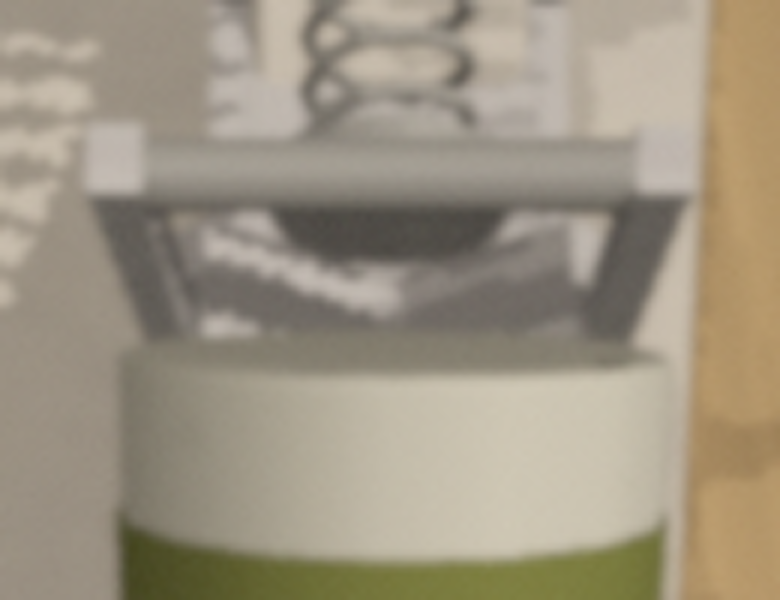

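```bash
python3 -m pendant '{"dp":[[15,0,0],[24,0,0],[28,0,0],[32,0,0],[36,0,0],[40,0,-0.5],[40,0,-0.5]],"yaw":[0,0,0,0,0,0,0],"claw":[0.3,0.3,0.3,0.3,0.3,0.3,0.3]}' 22
python3 - <<'E'
from h import *
s=manip.sense();print(toolR(s).round(3))
f=manip.grab_frame("wrist");crop(f["image"],170,0,470,400,1.5,"w7.png");np.savez("w7.npz",**f)
f=manip.grab_frame("side");crop(f["image"],300,150,440,310,4,"s7.png")
E
```

```text
time_s: 8.18
eef_pos: [566.5, -162.3, 152.6]
orientation: [2.308, 1.57, 2.097]
force: [-4.0, 3.1, 3.5]
finger_gap: 41.3
[[-0.     0.21   0.978]
 [ 0.001  0.978 -0.21 ]
 [-1.     0.001 -0.001]]
```

View pics/w7.png

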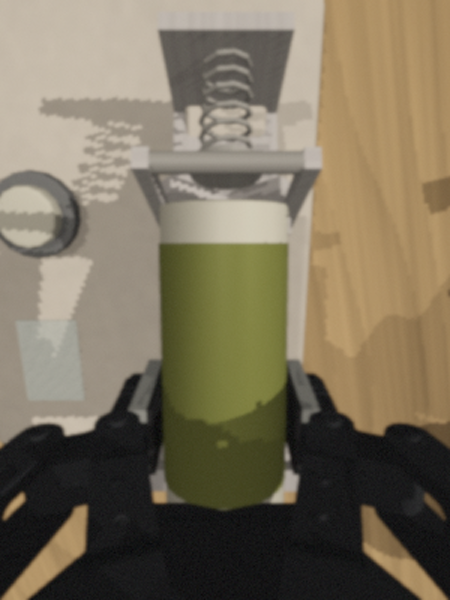

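View pics/s7.png

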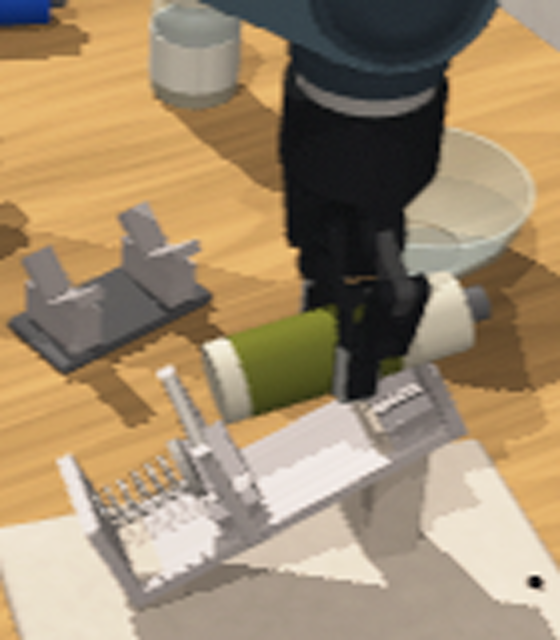

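```bash
python3 -m pendant '{"dp":[[4,0,0],[8,0,0],[10,0,0],[10,0,0]],"yaw":[0,0,0,0],"claw":[0.3,0.3,0.3,0.3]}' 22
python3 - <<'E'
from h import *
s=manip.sense();print(s["force"])
f=manip.grab_frame("wrist");crop(f["image"],170,0,470,400,1.5,"w8.png");np.savez("w8.npz",**f)
f=manip.grab_frame("side");crop(f["image"],300,150,440,310,4,"s8.png")
E
```

```text
time_s: 8.62
eef_pos: [566.7, -162.4, 142.9]
orientation: [1.525, 1.57, 1.314]
force: [-4.2, 4.0, 3.7]
finger_gap: 40.9
[-4.22458587  3.99986565  3.68825985]
```

View pics/w8.png

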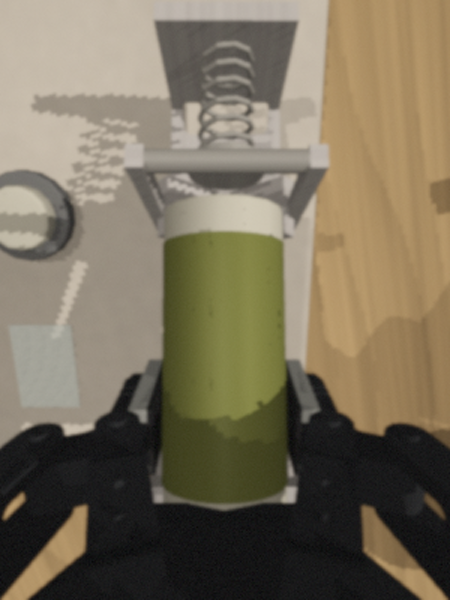

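View pics/s8.png

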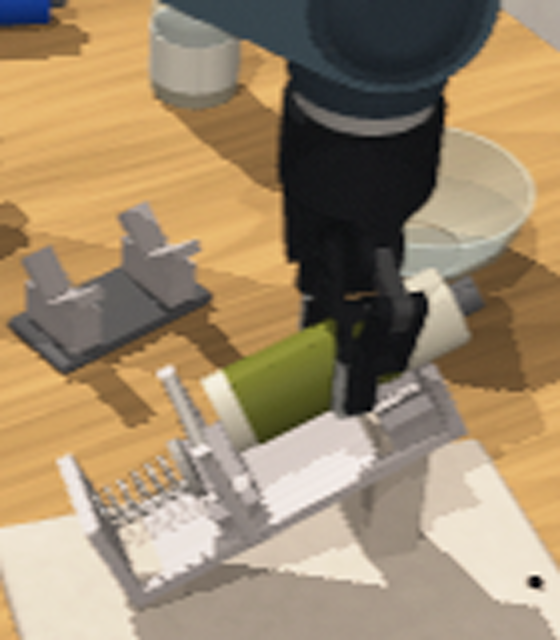

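```bash
python3 -m pendant '{"dp":[[3,0,-1],[6,0,-3],[6.5,0,-3.5],[6.5,0,-3.5]],"yaw":[0,0,0,0],"claw":[0.3,0.3,0.3,0.3]}' 22
python3 - <<'E'
from h import *
s=manip.sense();print(s["force"])
f=manip.grab_frame("wrist");crop(f["image"],170,0,470,400,1.5,"w9.png");np.savez("w9.npz",**f)
f=manip.grab_frame("side");crop(f["image"],300,150,440,310,4,"s9.png")
E
```

```text
time_s: 9.05
eef_pos: [564.1, -162.3, 136.9]
orientation: [-0.057, 1.568, -0.269]
force: [1.4, 3.7, 5.1]
finger_gap: 41.2
[1.43092484 3.69557949 5.06929909]
```

View pics/w9.png

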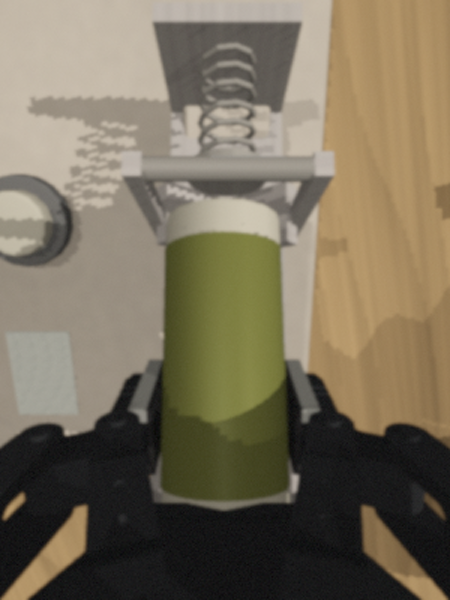

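View pics/s9.png

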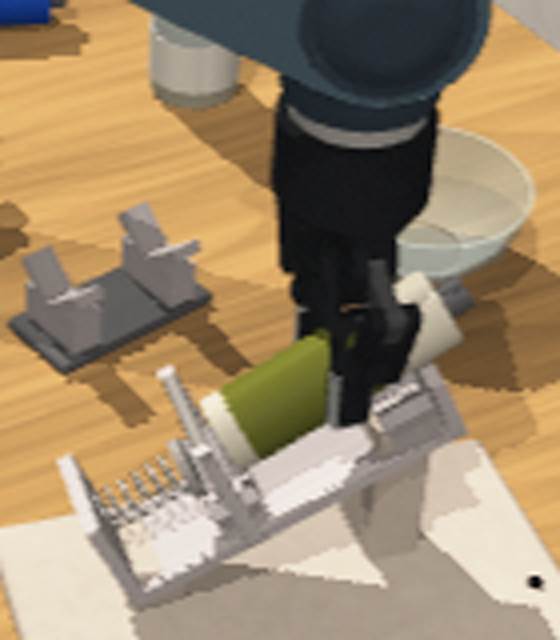

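```bash
python3 -m pendant '{"dp":[[1.5,0,-3],[3.2,0,-6],[5,0,-9],[6.5,0,-12],[6.5,0,-12]],"yaw":[0,0,0,0,0],"claw":[0.3,0.3,0.3,0.3,0.3]}' 25
python3 - <<'E'
from h import *
s=manip.sense();print(s["force"])
f=manip.grab_frame("wrist");crop(f["image"],170,0,470,400,1.5,"w10.png");np.savez("w10.npz",**f)
f=manip.grab_frame("side");crop(f["image"],300,150,440,310,4,"s10.png")
E
```

```text
time_s: 9.57
eef_pos: [549.6, -159.1, 128.1]
orientation: [3.059, 1.567, 2.847]
force: [-2.1, 3.3, 1.4]
finger_gap: 41.2
[-2.10774701  3.28658107  1.44264661]
```

View pics/w10.png

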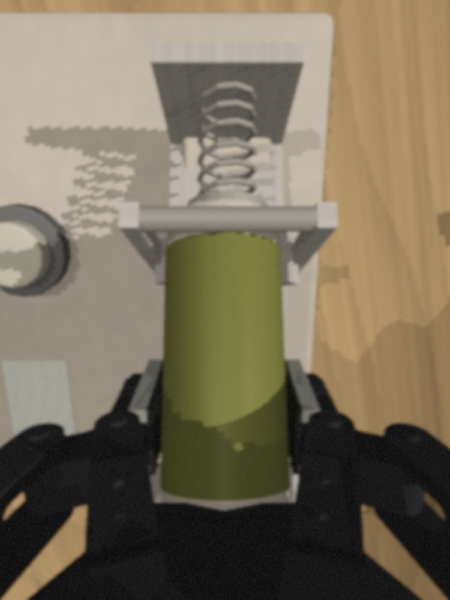

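View pics/s10.png

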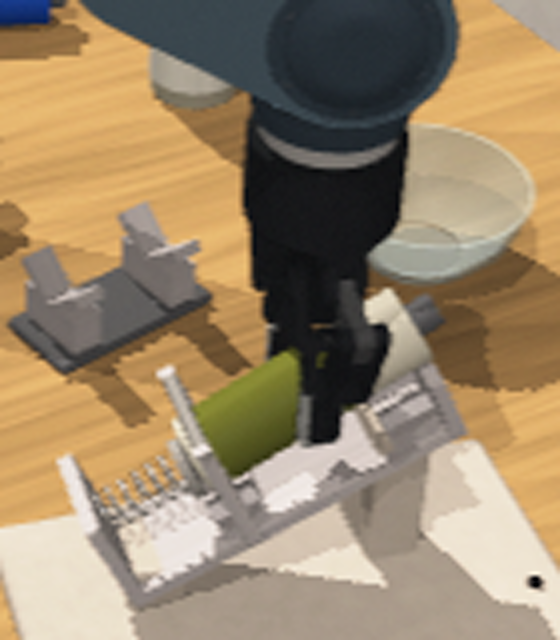

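```bash
python3 -m pendant '{"dp":[[1.4,0,-3],[2.8,0,-6],[4.2,0,-9],[5,0,-11.5],[5,0,-11.5],[5,0,-11.5]],"yaw":[0,0,0,0,0,0],"claw":[0.3,0.3,0.3,0.3,0.3,0.3]}' 35
python3 - <<'E'
from h import *
s=manip.sense();print(s["force"])
f=manip.grab_frame("wrist");crop(f["image"],170,0,470,400,1.5,"w11.png");np.savez("w11.npz",**f)
f=manip.grab_frame("side");crop(f["image"],320,190,430,290,6,"s11.png")
E
```

```text
time_s: 10.17
eef_pos: [540.1, -157.5, 123.8]
orientation: [-0.389, 1.57, -0.602]
force: [5.4, -0.2, -4.5]
finger_gap: 40.8
[ 5.42124703 -0.22389547 -4.49359506]
```

View pics/w11.png

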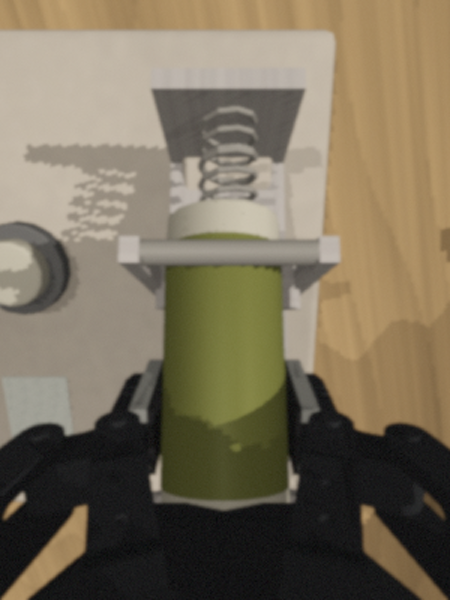

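View pics/s11.png

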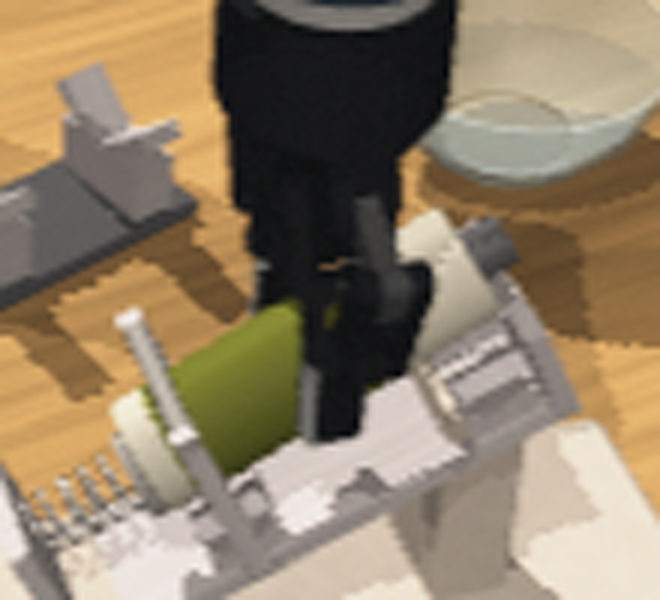

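```bash
python3 -m pendant '{"dp":[[1.3,0,-3],[1.3,0,-3.5],[3,0,-3],[5,0,-2],[5,0,-2]],"yaw":[0,0,0,0,0],"claw":[0.3,0.3,0.3,0.3,0.3]}' 30
python3 - <<'E'
from h import *
s=manip.sense();print(s["force"])
f=manip.grab_frame("wrist");crop(f["image"],170,0,470,400,1.5,"w12.png");np.savez("w12.npz",**f)
f=manip.grab_frame("side");crop(f["image"],320,190,430,290,6,"s12.png")
E
```

```text
time_s: 10.68
eef_pos: [538.5, -157.1, 119.9]
orientation: [-1.02, 1.57, -1.232]
force: [2.9, -1.3, 3.0]
finger_gap: 41.4
[ 2.89380524 -1.32249312  2.97828745]
```

View pics/w12.png

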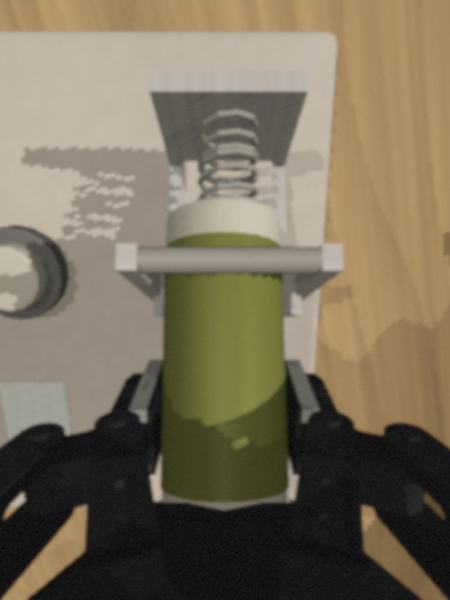

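View pics/s12.png

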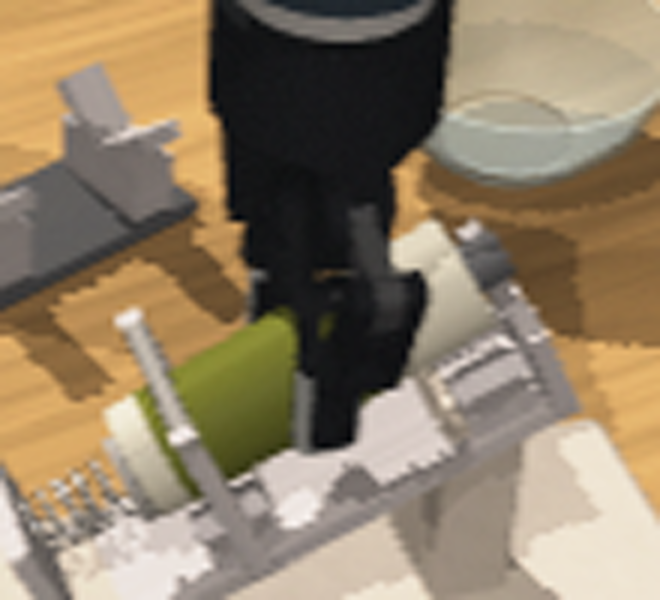

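```bash
python3 -m pendant '{"dp":[[2,0,0.5],[4,0,1],[6,0,2],[6.5,0,2.5],[6.5,0,2.5]],"yaw":[0,0,0,0,0],"claw":[0.3,0.3,0.3,0.3,0.3]}' 30
python3 - <<'E'
from h import *
s=manip.sense();print(s["force"])
f=manip.grab_frame("wrist");crop(f["image"],170,0,470,400,1.5,"w13.png");np.savez("w13.npz",**f)
f=manip.grab_frame("side");crop(f["image"],320,190,430,290,6,"s13.png")
E
```

```text
time_s: 11.2
eef_pos: [540.7, -157.5, 112.8]
orientation: [-1.87, 1.57, -2.081]
force: [2.5, -0.6, 4.9]
finger_gap: 41.0
[ 2.51784495 -0.60936545  4.85900076]
```

View pics/w13.png

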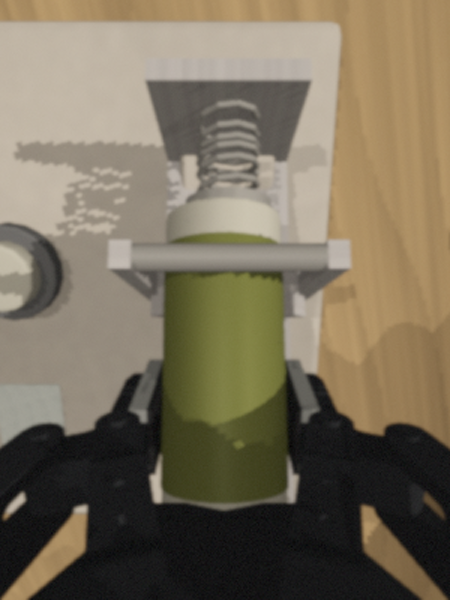

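View pics/s13.png

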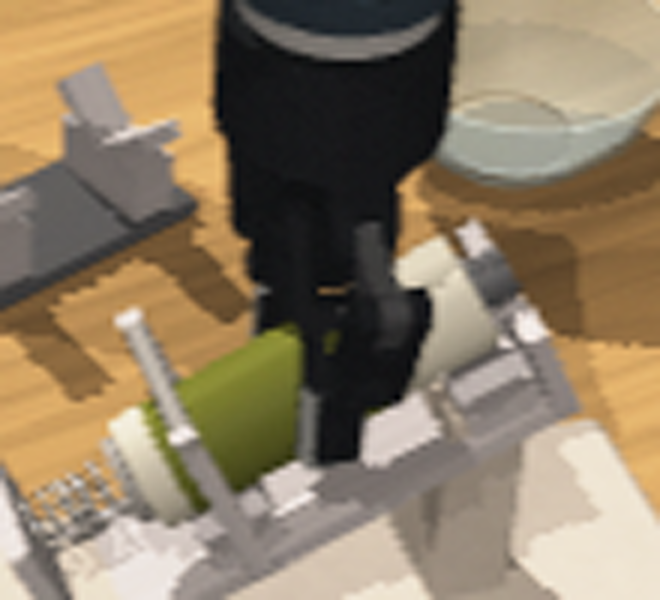

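```bash
python3 -m pendant '{"dp":[[0,0,0],[0,0,0],[0,0,0],[-15,0,0],[-50,0,0],[-90,0,0],[-110,0,0],[-110,0,0],[-110,0,0]],"yaw":[0,0,0,0,0,0,0,0,0],"claw":[0.6,0.8,0.8,0.8,0.8,0.8,0.8,0.8,0.8]}' 30
python3 - <<'E'
from h import *
s=manip.sense();print(s["force"])
f=manip.grab_frame("wrist");crop(f["image"],170,0,470,400,1.5,"w14.png");np.savez("w14.npz",**f)
f=manip.grab_frame("side");crop(f["image"],320,190,430,290,6,"s14.png")
f=manip.grab_frame("top");crop(f["image"],390,140,510,260,5,"t14.png")
E
```

```text
time_s: 12.05
eef_pos: [540.7, -157.3, 223.6]
orientation: [-0.283, 1.569, -0.495]
force: [-0.8, 0.2, -0.4]
finger_gap: 68.4
[-0.75843703  0.16201741 -0.37366666]
```

View pics/w14.png

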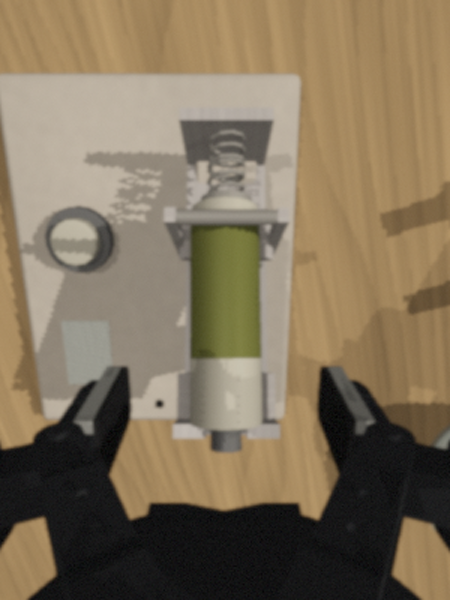

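View pics/s14.png

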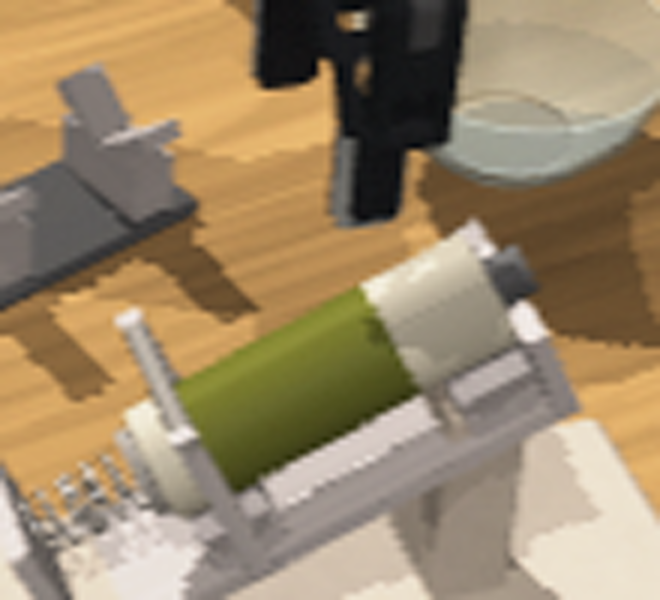

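Run:
```python
from fit import *
fw=dict(np.load("w14.npz"));fs=manip.grab_frame("side")
q=np.array([546.4,-158.,116.5,-12])
for n,x in [("neckend top",(79,0,9)),("should top",(65,0,21)),("tail top",(-65,0,21)),("wallR out",(73,-30,0)),("wallL out",(73,30,0)),("keep",(-48,0,34)),("neck end c",(79,0,0)),("shoulder rightmid",(65,-21,0))]:
    p=w(q,np.array(x,float));print(n,((proj(fw,p)-[170,0])*1.5).round(0),((proj(fs,p)-[320,190])*6).round(0))
crop(fw["image"],270,220,370,320,7,"w14c.png")
```

```text
neckend top [225. 453.] [518. 240.]
should top [225. 431.] [470. 237.]
tail top [225. 196.] [128. 421.]
wallR out [173. 439.] [546. 322.]
wallL out [277. 439.] [476. 211.]
keep [225. 217.] [158. 374.]
neck end c [225. 450.] [526. 257.]
shoulder rightmid [189. 425.] [514. 316.]
```

View pics/w14c.png

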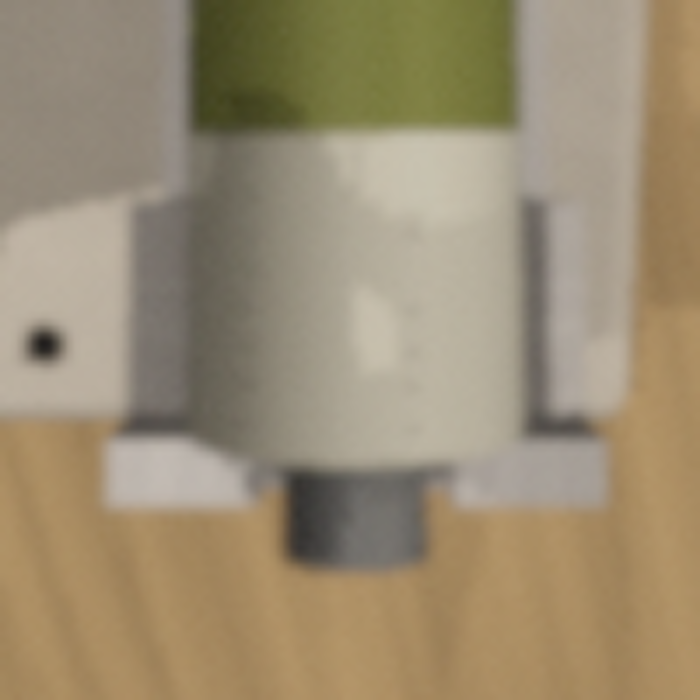

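View pics/t14.png

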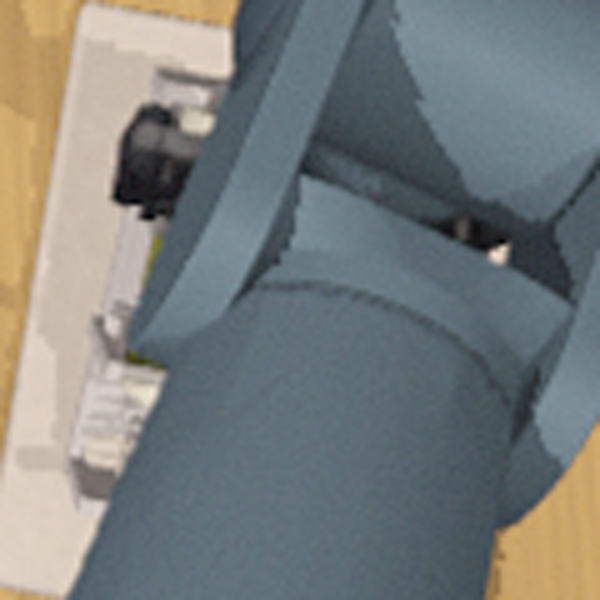

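```bash
python3 -m pendant '{"dp":[[0,0,20],[0,0,37],[0,0,37],[0,0,37],[20,0,37],[40,0,37],[50,0,37],[54,0,37],[56,0,37],[57,0,37],[58,0,37]],"yaw":[0,0,0,0,0,0,0,0,0,0,0],"claw":[0.3,0,0,0,0,0,0,0,0,0,0]}' 30
python3 - <<'E'
from h import *
print(manip.sense()["force"])
f=manip.grab_frame("side");crop(f["image"],320,170,430,290,5,"s15.png")
E
```

```text
time_s: 13.17
eef_pos: [575.4, -164.0, 168.1]
orientation: [2.889, 1.566, 2.678]
force: [-16.3, 7.6, 25.1]
finger_gap: 0.2
[-16.27218595   7.57404893  25.10079569]
```

View pics/s15.png

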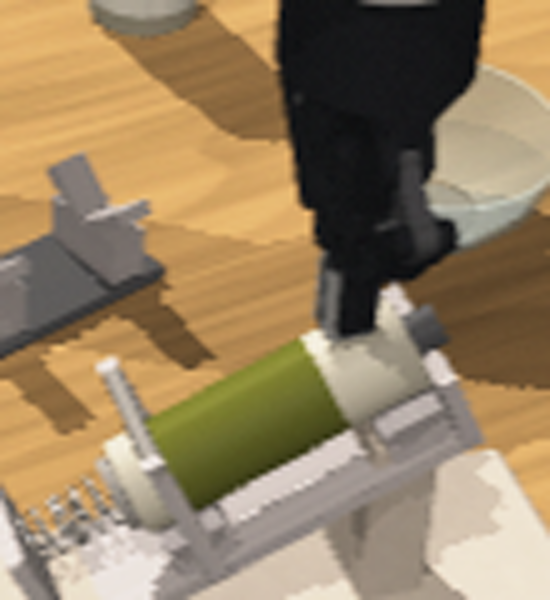

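```bash
python3 -m pendant '{"dp":[[-20,0,0],[-60,0,0],[-80,0,0],[-80,0,0]],"yaw":[0,0,0,0],"claw":[0,0,0,0]}' 30
python3 - <<'E'
from h import *
f5=dict(np.load("w5.npz"));f6=dict(np.load("w6.npz"));f14=dict(np.load("w14.npz"))
out=[]
for n,f,u,v in [("a",f5,95,80),("b",f6,208,138),("c",f14,222,160)]:
    im=f["image"];hsv=cv2.cvtColor(im,cv2.COLOR_BGR2HSV)
    out.append(cv2.resize(im[v-30:v+30,u-35:u+35],None,fx=4,fy=4,interpolation=cv2.INTER_CUBIC))
cv2.imwrite("pics/btn.png",np.hstack(out))
f=manip.grab_frame("wrist");cv2.imwrite("pics/w16.png",f["image"]);np.savez("w16.npz",**f)
E
```

```text
time_s: 13.55
eef_pos: [578.9, -166.1, 251.4]
orientation: [-0.261, 1.561, -0.473]
force: [-0.2, -0.0, 1.3]
finger_gap: 0.2
```

View pics/btn.png

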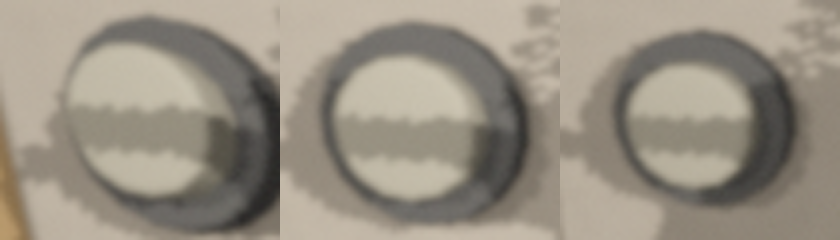

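View pics/w16.png

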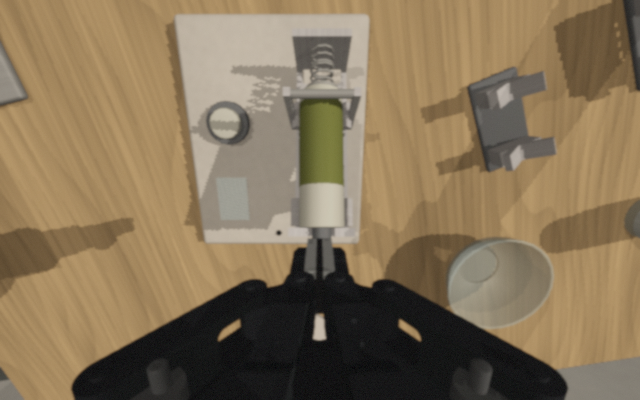

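Run:
```python
from h import *
F=[dict(np.load(f"w{i}.npz")) for i in (5,6,14)]
rs=[ray(f,*u) for f,u in zip(F,[(94.2,79.8),(203.6,140),(219.1,161.5)])]
p,e=tri(*rs);print(p,e)
for f,u in zip(F,[(94.2,79.8),(203.6,140),(219.1,161.5)]):
  for z in (40,44): print(z,onz(f,*u,z).round(1))
s=manip.sense();R=toolR(s)
for z in (40,):
  g=np.array([p[0],p[1],p[2]+14]);print(R.T@(g-s["eef_pos"]))
```

```text
[ 493.04147986 -263.19974626   39.70995607] [np.float64(0.04659500785841305), np.float64(0.2618924843018793), np.float64(0.21777046595690278)]
40 [ 493.1 -262.9   40. ]
44 [ 494.2 -260.1   44. ]
40 [ 492.9 -263.3   40. ]
44 [ 492.9 -261.7   44. ]
40 [ 493.1 -262.9   40. ]
44 [ 492.8 -261.3   44. ]
[ 194.36326055 -112.9091574   -63.39264362]
```

```bash
python3 -m pendant '{"dp":[[0,-35,-20],[0,-70,-40],[0,-105,-60],[0,-113,-63],[0,-113,-63],[40,-113,-63],[80,-113,-63],[120,-113,-63],[155,-113,-63],[175,-113,-63],[180,-113,-63],[180,-113,-63]],"yaw":[0,0,0,0,0,0,0,0,0,0,0,0],"claw":[0,0,0,0,0,0,0,0,0,0,0,0]}' 30
python3 - <<'E'
from h import *
f=manip.grab_frame("side");crop(f["image"],300,190,460,360,4,"s17.png")
E
```

```text
time_s: 14.6
eef_pos: [490.5, -260.3, 62.4]
orientation: [2.615, 1.566, 2.404]
force: [-0.4, 0.1, 0.8]
finger_gap: 0.2
```

View pics/s17.png

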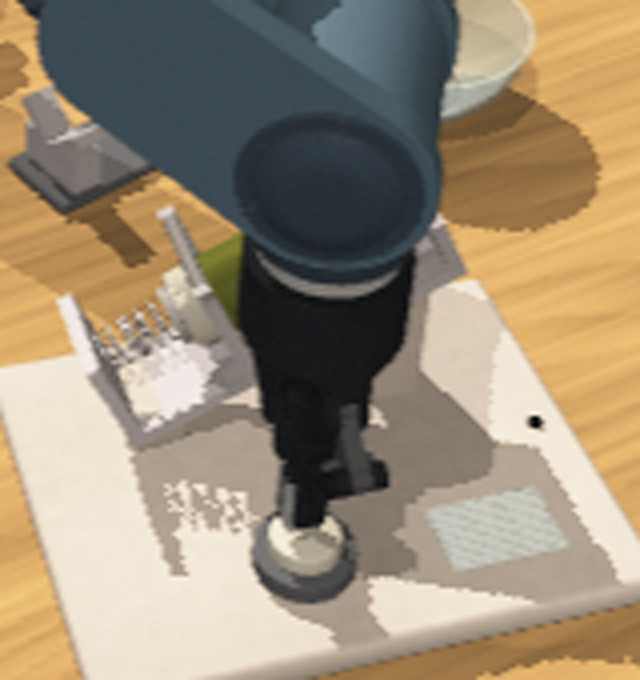

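```bash
python3 -m pendant '{"dp":[[0,-2.3,3],[4,-2.3,3],[8,-2.3,3],[11,-2.3,3],[14,-2.3,3],[15.5,-2.3,3],[15.5,-2.3,3]],"yaw":[0,0,0,0,0,0,0],"claw":[0,0,0,0,0,0,0]}' 30
```

```text
time_s: 15.23
eef_pos: [494.3, -265.5, 49.7]
orientation: [-0.386, 1.57, -0.598]
force: [0.0, -0.5, 4.2]
finger_gap: 0.2
```

```bash
python3 -m pendant '{"dp":[[2,0,0],[3.5,0,0],[4.5,0,0],[4.5,0,0],[4.5,0,0]],"yaw":[0,0,0,0,0],"claw":[0,0,0,0,0]}' 30
```

```text
time_s: 15.65
eef_pos: [494.5, -265.7, 47.7]
orientation: [-2.509, 1.57, -2.72]
force: [-7.2, 6.1, 23.9]
finger_gap: -0.2
```

Bottomed out (24 N against a 5 N spring). I'm retreating now and will check.

```bash
python3 -m pendant '{"dp":[[-10,0,0],[-40,0,0],[-80,0,0],[-120,0,0],[-160,0,-30],[-200,0,-60],[-200,0,-60],[-200,0,-60],[-200,0,-60]],"yaw":[0,0,0,0,0,0,0,0,0],"claw":[0,0,0,0,0,0,0,0,0]}' 30
python3 - <<'E'
from h import *
print(manip.sense()["force"])
f=manip.grab_frame("wrist");cv2.imwrite("pics/w18.png",f["image"])
f=manip.grab_frame("side");crop(f["image"],240,120,480,360,2.5,"s18.png")
f=manip.grab_frame("top");crop(f["image"],200,50,520,290,2.4,"t18.png")
E
```

```text
time_s: 16.4
eef_pos: [435.1, -252.6, 244.9]
orientation: [-0.469, 1.57, -0.682]
force: [0.4, -1.3, -0.0]
finger_gap: -0.2
[ 0.36656689 -1.28974633 -0.01485295]
```

View pics/s18.png

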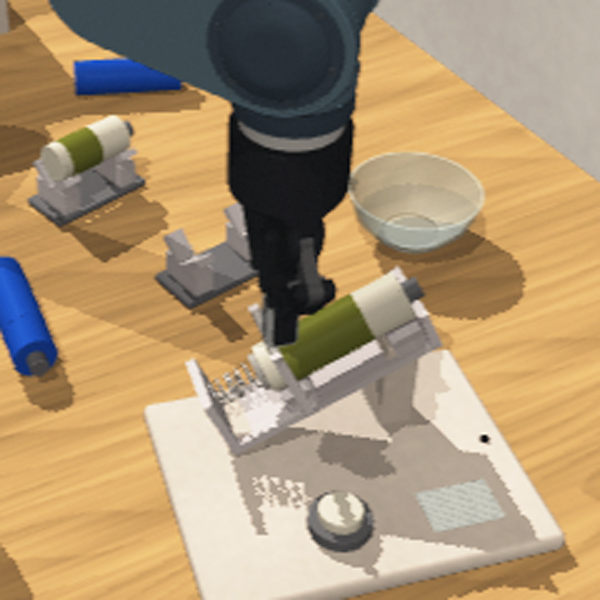

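View pics/t18.png

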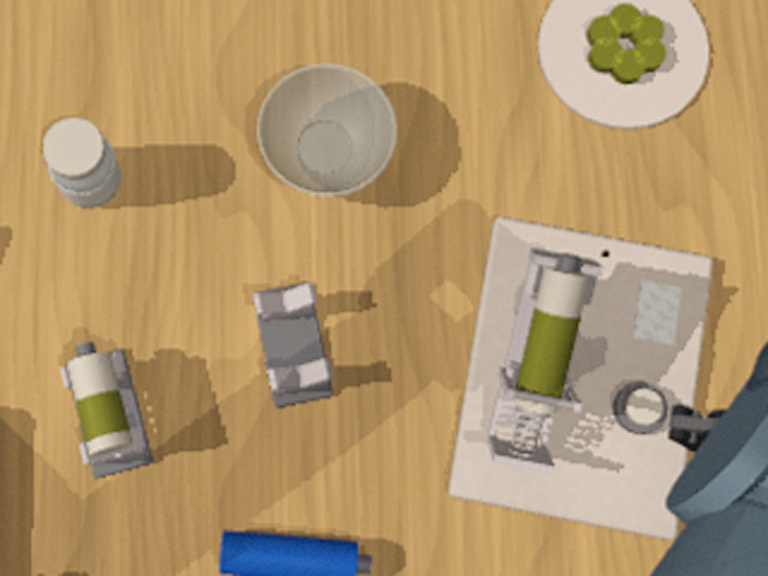

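View pics/w18.png

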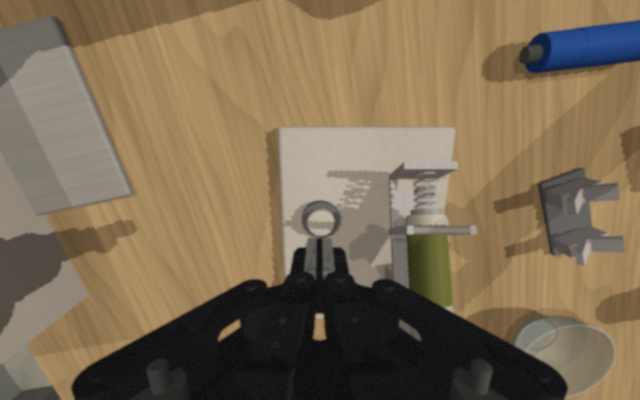

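The cartridge lies in the cradle with its neck in the notch (top crop about (570,262)) and the keeper over its tail. The button is back up, and the short cartridge, bowl and jar look where they were. The gripper is clear of everything.

Run:
```python
from rig import manip
print(manip.job_done())
```

```text
the job is handed in; nothing more can be done
None
```

The longer cartridge is loaded in the cradle, I let go of it, then pressed the button, and the job is handed in. It took about 16.5 s of robot time.

**What I did**
- I took the cartridge from its rest and regripped it mid-length. Then I tipped it neck-up against the upper end wall so its flat end slid under the keeper bar.
- I pushed it back on the plunger, lowered the neck into the notch and released it.
- With the fingers shut, I gave the neck end one press of about 30 N to check it was seated. Contact came within about a millimetre of the height worked out for a cartridge fully home.
- I pressed the button until it bottomed. The tool force was about 26 N, of which 24 N was straight down against its roughly 5 N spring. After I backed off, the button looked up again.

**Last checks**
- After release, the neck end and shoulder lay within about 1 px of their expected loaded positions in the wrist view. That was before the seating press. The last pictures show the cartridge still in place.
- The gripper was clear, with force near zero. The shorter cartridge, bowl and jar look unmoved by eye; I did not measure them.
- **Camera disagreement:** the side view put the cradle about 3–4 mm lower than the wrist view. I fitted the two together, so heights carry an error of about 2 mm.
- **Not read directly:** I judged plunger and button travel only from the pictures and the forces.

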